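# Tighten the lazy Susan's clamp screw with a T-handled hex key

### The job

The hub screw of the lazy Susan has worked loose: lift the jar off the hub and set it upright on the dessert plate, then take the T-handled hex key from its holder, find the screw's recessed socket with it and turn the screw clockwise until it reaches its stop, letting go of the key where it stands and taking a fresh grip about every quarter turn. Then put the key back upright in its holder. Leave the tray's load and everything else where it stands.

Things in the scene. Friction and masses are not known exactly. Their poses are not given: they have to be found in the camera images.
- susan: round bamboo lazy Susan, fixed foot; origin on its axis, on the sideboard, z up. Tray 284 mm across, its top 28 mm above the sideboard; in the middle a round hub 68 mm across, its top 60 mm high, with a round recess 42 mm across. The tray can turn about the hub (light friction); the hub cannot.
- clamp_screw (a joint): angle (rad) of the steel clamp screw sunk in the hub: 0 is loosest, grows as the screw is turned clockwise seen from above, hard stop at 3.7 (tight). It starts between 0 and 1.2, turns against a light friction of 0.05 N m and stays where it is left; it does not rise or sink.
- socket (a point): centre of the mouth of the screw's hex socket, 5 mm below the hub's top, 55 mm above the sideboard; turns with the screw. Socket 17.5 mm across flats, 20 mm deep, straight sides; its x axis is square to one pair of flats. A dark raised tab on the screw head lies along +x; when tight it points at the small steel stud on the hub's rim.
- key: T-handled hex key, loose, 0.16 kg, 126 mm tall, steel with a wooden cross bar, standing in the holder; origin at the centre of its lower tip, z up the shaft, x along the cross bar. Round shaft 11 mm thick between bit and bar. In the socket it has about 11 degrees of free play either way and can lean a few degrees.
- key_bar (a point): centre of the key's cross bar, 115 mm above the tip; axes as the key's. The bar is 90 mm long along x, 18 mm wide along y and 22 mm high.
- key_tip (a point): centre of the key's lower tip; axes as the key's. Hex bit 16 mm across flats from 4 to 56 mm above the tip, its x axis square to one pair of flats; the last 4 mm are a cone down to 12 mm across.
- holder: fixed dark wooden block 70 x 70 mm, 55 mm tall, origin in the centre of its underside; a round hole 23 mm wide and 45 mm deep in the middle of its top, chamfered 3 mm, open to above
- holder_mouth (a point): centre of the mouth of the holder's hole, level with the block's top; the key's tip stands 45 mm below it
- jar: small glass jar with a steel twist cap, 54 mm across, 72 mm tall, about 0.16 kg, standing on the hub over the socket; origin in the centre of its underside
- plate: ceramic dessert plate with a blue pattern, empty, 150 mm across, loose, origin in the centre of its underside; flat inside 90 mm across and 5 mm high, the rim rises to 13 mm
- jar_b: second jar, same size, standing on the tray; origin in the centre of its underside
- jar_c: third jar, same size, standing on the tray; origin in the centre of its underside
- mould: red plastic maamoul mould with a spring plunger, 52 mm across, 82 mm tall, standing on the tray; origin in the centre of its underside
- tongs: steel sugar tongs lying on the tray, about 92 mm long along x, 30 mm wide, 12 mm high; origin in the middle of the underside
- cup: mug, 72 mm across, 60 mm tall, on the sideboard beyond the lazy Susan; origin in the centre of its underside
- bowl: small bowl, 104 mm across, 45 mm tall, on the sideboard beyond the lazy Susan; origin in the centre of its underside
- spoon: steel spoon lying on the sideboard near the robot; origin near its middle
Mind the look-alikes: they are no part of the job. There is more than one size of the plate; the one meant has the size given above.

How it is judged:
On the way, in this order (a step that is already met when the one before it is completed fails the run):
1. the jar stands upright on the plate, let go (horizontal distance between jar and plate below 0.03 m and z of jar in the frame of plate below 0.009 m and angle between jar's own z axis and vertical below 0.1 rad and contact force between the fingers and jar below 0.3 N), for 0.2 s.
2. the key's bit is well inside the screw's socket (horizontal distance between key_tip and socket below 0.004 m and z of key_tip in the frame of socket below -0.011 m), for 0.1 s.
3. part-way round, the key is let go where it stands in the socket (all of step 2 and contact force between the fingers and key below 0.3 N and value of joint clamp_screw between 1.2 and 3.4 rad), for 0.1 s.
4. the screw is turned to its stop with the key in the socket (value of joint clamp_screw above 3.4 rad and z of key_tip in the frame of socket below -0.008 m and horizontal distance between key_tip and socket below 0.006 m), for 0.1 s.
At the end, for the whole second after the job is handed in: the screw is within 0.3 rad of its stop; the key stands in the holder's hole (tip at least 35 mm down, leaning under 0.25 rad), let go and at rest; the jar stands upright on the plate's flat, within 30 mm of its centre (value of joint clamp_screw above 3.4 rad and horizontal distance between key_tip and holder_mouth below 0.012 m and z of key_tip in the frame of holder_mouth below -0.035 m and angle between key's own z axis and vertical below 0.25 rad and linear speed of key below 0.02 m/s and horizontal distance between jar and plate below 0.03 m and z of jar in the frame of plate below 0.009 m and angle between jar's own z axis and vertical below 0.1 rad); the robot touches nothing.
It fails at once if something on the tray is shifted more than 30 mm (distance of any of jar_b, jar_c, mould, tongs from where it was at the start of the episode above 0.03 m).
It fails at once if the plate, cup, bowl or spoon is shifted more than 40 mm (distance of any of plate, cup, bowl, spoon from where it was at the start of the episode above 0.04 m).
It fails at once if the jar or a bystander standing on the tray is tipped over (angle between any of jar, jar_b, jar_c, mould's own z axis and vertical above 0.7 rad).
It also fails if it takes over 72 s, if anything falls off the work surface, if the arm or the gripper's body presses on something with over 40 N, if the wrist force passes 120 N, or if a joint passes its speed limit or range.

### The arm

A 6-joint arm with a two-finger parallel gripper is mounted at the origin on the work surface. World frame = base frame: x ahead of the robot, y to its left, z up, the work surface at z = 0. Lengths are in m, angles in rad, forces in N, time in s.
With the tool pointing down it reaches from about 0.375 to 0.9 m from the base axis. Payload 3.1 kg.
Tool frame: the origin (TCP) lies at the very end of the fingers, on their centre line; the grasp point (between the pads) lies 19 mm behind it (manip.pinch_z is the distance from the TCP to the grasp point, in m); z points along the fingers, y is the direction in which the jaws open and shut (so a half turn about z gives the same grasp; the last joint's range is limited). The gripper opens to 85 mm and grips with 20 to 120 N. Pads are 22 mm wide; open, the fingers measure 114 mm over their backs; the gripper's body (76 mm by 85 mm) begins 54 mm behind the grasp point. The pads swing forward as they close: fully open they stand 13 mm farther back than shut.
Start: joints at [-1.298, 0.527, 1.433, -0, 1.181, -0.178], TCP at [0.273, -0.562, 0.231] pointing down, gripper open.
Joint ranges: [-3.08, 3.08], [-0.75, 2.2], [0.22, 2.44], [-1.43, 4.57], [0, 2.65], [-2.85, 2.85]. Speed limits (rad/s): [2.79, 2.79, 3.14, 3.14, 3.14, 3.14].

### API

Orientations are given as a unit quaternion [x, y, z, w].
In Python, from station import manip gives the robot as it stands.
- The arm moves only by the tool drive_tool, never from a script. Its argument "increments" is a list of rows, each a list of 7 numbers: the closure in counts, from 0 (fully open) to 255 (shut), then the shift along the tool's x, y, z in cm, then the turn, a rotation vector about the tool's x, y, z in rad. A call has 1 to 20 rows; each row is the pose to reach, as a shift and turn from the pose commanded when the call began, along the tool's axes at that moment; what a row does not reach only later rows make up. A row lasts 1/10 s, in which the tool goes at most 50 mm and 8.59 degrees, less where a joint would pass 70% of its speed; a pose out of reach is approached as far as the arm can. A call with a gripper value outside its range is refused whole. The fingers move at their own pace and stop on an object; "force" is the grip in N (left out, the last holds). Time passes only in rows, so rows that repeat a pose let the fingers close. It gives the time, the measured TCP pose, the force and the opening at its end, in the units of the state.
- manip.sense(): the state, without advancing time (a new reading comes with each control period).
- manip.snapshot(name): name is "side" or "top" or "wrist"; returns the picture (384x512x3 uint8, red, green, blue); there is no depth.
- manip.camera_model(name): a dict with "mtx" (3x3 intrinsics, pixels), "k1" (the pictures are not rectified: a ray, as slopes to the right and down, at radius r is drawn at 1 + k1 r^2 times it, then the intrinsics apply), "cam_to_world" (4x4, takes a point from camera to world coordinates). Camera axes: x right, y down, z forward; pixel columns grow to the right and rows downward; lengths in m; the calibration is good to about 2 mm. A picture is of the moment at which its call begins: read the wrist's pose just before it. camera_model takes no time and is no camera call; for the wrist camera it gives the pose at the moment of the call.
- manip.sign_off(): hands the job in, once; it reports no verdict.
The state is a dict: "t": time; "q": joint angles; "qd": joint speeds; "tau": joint torques, N m; "tcp_pos": TCP position; "tool_rot": TCP orientation; "force": force on the tool from outside, world axes, zero at the start; "ft_torque": the same for the moment, N m; "finger_gap": opening from 0.0 (shut) to 1.0 (fully open).
Only numpy, scipy, OpenCV 4.12 (cv2) and the standard library are available. Lean on these libraries where they do the work, as an engineer would, in place of code of your own. Each camera call takes 0.05 s, during which the arm holds its last target. There are 200 camera calls.

## Working session

There is one attempt and no reset: what is moved stays moved. The work goes in short steps, Python scripts to look and compute and a tool call to move; the robot and the scene stay as the last step left them, time stands still between calls to the robot, and variables do not carry over. Pictures are saved under pics/ and viewed, about 8 in all and at most 12, crops included, and the job is handed in when it is done.

Besides the shell and the picture viewer there is one more tool, called as name([rows], argument=value, ...), one row to a line, values as JSON. drive_tool: Moves the arm, as the interface text tells. Its arguments: {"type":"object","properties":{"increments":{"type":"array","items":{"type":"array","items":{"type":"number"}}},"force":{"type":"number"}},"required":["increments"]}

```bash
ls; mkdir -p pics
python3 - <<'E'
from station import manip
import cv2,numpy as np
print(manip.sense())
for n in ["side","top"]:
    im=manip.snapshot(n); cv2.imwrite(f"pics/{n}0.png",im[:,:,::-1]); 
    c=manip.camera_model(n); print(n,c)
a=cv2.imread("pics/side0.png");b=cv2.imread("pics/top0.png")
E
```

```text
pics
{'t': 0.0, 'q': array([-1.29748558e+00,  5.28494626e-01,  1.43389549e+00, -9.31625398e-06,
        1.18140286e+00, -1.78496766e-01]), 'qd': array([-0.0010829 , -0.00066017,  0.00170047, -0.00242592,  0.00139949,
       -0.00161513]), 'tau': array([ 1.60380091e-04, -4.42354381e+01, -1.78022808e+01, -3.03513052e-04,
        8.20291985e-03, -2.27614258e-06]), 'tcp_pos': array([ 0.27270012, -0.56157495,  0.2303183 ]), 'tool_rot': array([ 9.74591088e-01,  2.23988839e-01, -5.64385059e-05, -1.09872270e-03]), 'force': array([ 0.40417535, -0.52681241, -0.01149113]), 'ft_torque': array([0.0105853 , 0.04163741, 0.00025044]), 'finger_gap': 1.0017758104837549}
side {'mtx': array([[405.90741901,   0.        , 250.8143634 ],
       [  0.        , 405.90741901, 191.37341006],
       [  0.        ,   0.        ,   1.        ]]), 'k1': -0.07737687666598604, 'cam_to_world': array([[-0.94403625, -0.21920285,  0.24646637,  0.25513914],
       [-0.32981436,  0.63695092, -0.69678979,  0.8068567 ],
       [-0.00424868, -0.73908297, -0.673601  ,  0.80754103],
       [ 0.        ,  0.        ,  0.        ,  1.        ]])}
top {'mtx': array([[473.84567238,   0.        , 246.66339299],
       [  0.        , 473.84567238, 194.27241021],
       [  0.        ,   0.        ,   1.        ]]), 'k1': -0.11310352282007113, 'cam_to_world': array([[-0.01413657, -0.99573589,  0.09116022,  0.40232628],
       [-0.99975715,  0.01561714,  0.0155485 ,  0.07553473],
       [-0.01690586, -0.09091827, -0.99571485,  1.32095608],
       [ 0.        ,  0.        ,  0.        ,  1.        ]])}
```

View pics/top0.png

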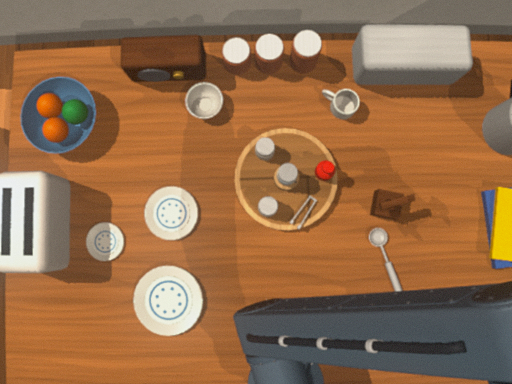

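View pics/side0.png

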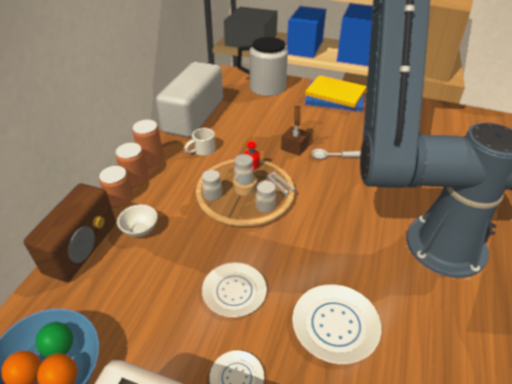

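Top view: the plates are at (171,213), about 53 px across (150 mm, the target), (105,242) small and (168,300) large. The jars are at (287,175) on the hub (target), with (265,148) and (268,206) on the tray. The red mould is at (326,170), the holder and key at (388,204), and the spoon at (378,238). In the side view, the hub jar is at (244,165), the plate at (234,290) and the holder at (297,140).

```bash
cat > h.py <<'E'
import numpy as np,cv2
from station import manip
C={n:manip.camera_model(n) for n in("side","top")}
def ray(c,uv):
    k=c["mtx"];d=np.array([c["k1"],0,0,0,0.]); 
    x,y=cv2.undistortPoints(np.array([[uv]],float),k,d)[0,0]
    T=c["cam_to_world"]; r=T[:3,:3]@[x,y,1]; return T[:3,3],r/np.linalg.norm(r)
def plane(c,uv,z):
    o,r=ray(c,uv); return o+r*(z-o[2])/r[2]
def tri(obs):
    A=np.zeros((3,3));b=np.zeros(3);R=[ray(c,uv) for c,uv in obs]
    for o,r in R: P=np.eye(3)-np.outer(r,r);A+=P;b+=P@o
    p=np.linalg.solve(A,b); return p,[np.linalg.norm(np.cross(p-o,r))*1e3 for o,r in R]
def proj(c,p):
    T=np.linalg.inv(c["cam_to_world"]);q=T[:3,:3]@p+T[:3,3];x=q[:2]/q[2]
    x=x*(1+c["k1"]*x@x); return c["mtx"][:2,:2]@x+c["mtx"][:2,2]
def grab(name,f):
    c=manip.camera_model(name); im=np.ascontiguousarray(manip.snapshot(name)[:,:,::-1]); cv2.imwrite(f"pics/{f}.png",im); return im,c
def up(im,x0,y0,x1,y1,s): return cv2.resize(im[y0:y1,x0:x1],None,fx=s,fy=s,interpolation=cv2.INTER_CUBIC)
E
python3 - <<'E'
from h import *
S=cv2.imread("pics/side0.png");T=cv2.imread("pics/top0.png")
def blobs(im,box,f):
    x0,y0,x1,y1=box;h=cv2.cvtColor(im[y0:y1,x0:x1],cv2.COLOR_BGR2HSV);m=f(h).astype(np.uint8)*255
    cs,_=cv2.findContours(m,cv2.RETR_EXTERNAL,cv2.CHAIN_APPROX_NONE)
    for c in cs:
        if len(c)>12: e=cv2.fitEllipse(c);yield (round(e[0][0]+x0,1),round(e[0][1]+y0,1)),np.round(e[1],1),cv2.contourArea(c)
w=lambda h:(h[...,1]<70)&(h[...,2]>130)
for nm,im,box in [("plate T",T,(135,180,205,245)),("plate S",S,(195,255,275,325)),("jars T",T,(240,130,315,222)),("jars S",S,(195,145,285,220))]:
    print(nm,list(blobs(im,box,w)))
l=up(T,355,170,445,230,6);r=up(S,200,95,330,205,4)
cv2.imwrite("pics/c1.png",l);cv2.imwrite("pics/c2.png",r)
E
python3 - <<'E'
import cv2,numpy as np
a=cv2.imread("pics/c1.png");b=cv2.imread("pics/c2.png")
t=cv2.imread("pics/top0.png")[120:235,228:348]
b=cv2.resize(b,(400,338));t=cv2.resize(t,(400,383),interpolation=cv2.INTER_CUBIC)
a=cv2.resize(a,(400,267))
o=np.zeros((600,800,3),np.uint8);o[:267,:400]=a;o[262:600,:400]=b;o[:383,400:]=t;cv2.imwrite("pics/c3.png",o)
E
```

```text
plate T [((170.9, 212.8), array([52.2, 52.5]), 2154.5)]
plate S [((234.2, 289.4), array([52.5, 63.2]), 2605.5)]
jars T [((267.6, 205.9), array([18.4, 19. ]), 274.0), ((299.9, 216.3), array([ 9.3, 50.6]), 50.5), ((287.1, 172.6), array([18.3, 20.3]), 286.5), ((264.5, 146.7), array([17.2, 19.5]), 252.5)]
jars S [((268.3, 192.0), array([24.1, 35.7]), 515.5), ((210.2, 183.2), array([15.5, 30.7]), 342.0), ((242.4, 168.8), array([15.8, 32.2]), 370.0), ((203.7, 149.0), array([ 9.7, 20.5]), 144.0)]
```

View pics/c3.png

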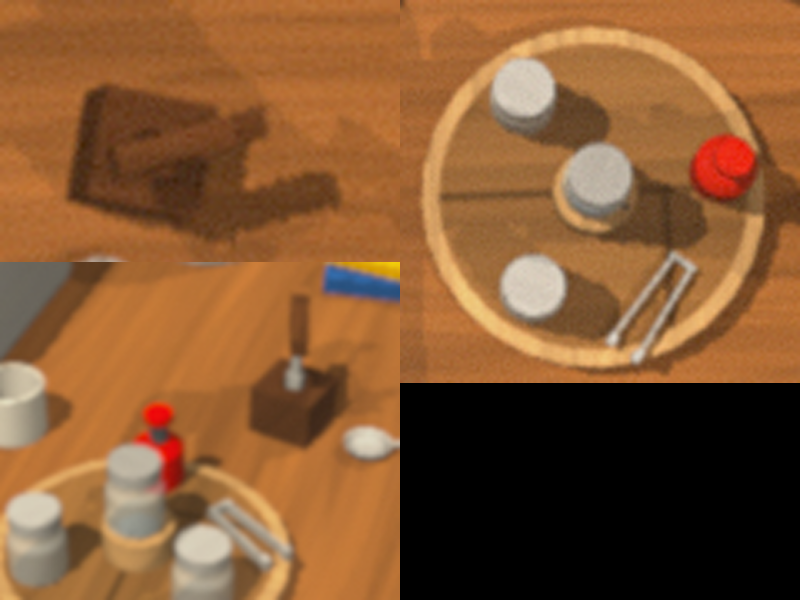

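The crop shows the jar on the hub (silver cap top, top view (287.4,172.5), side (243.5,160.3)). The red mould is at the right of the tray, jars B and C and the tongs are on the tray. In the holder, the wooden bar runs from (382,206) to (414.5,196.5) in the top view, with its centre at about (297.5,115.5) in the side view.

Run:
```python
from h import *
s,t=C["side"],C["top"]
for n,a,b in [("plate",(234.2,289.4),(170.9,212.8)),("jartop",(243.5,160.3),(287.4,172.5)),("bar",(297.5,115.5),(398.2,201.3))]: print(n,tri([(s,a),(t,b)]))
print("plate@.012",plane(t,(170.9,212.8),.012),"jar@.132",plane(t,(287.4,172.5),.132),
 "bar@.136",plane(t,(382,206),.136),plane(t,(414.5,196.5),.136))
T=cv2.imread("pics/top0.png")
# susan rim points (crop px-> full)
h=lambda x,y:(228+(x-400)/3.333,120+y/3.333)
P=[plane(t,h(*p),.03)[:2] for p in [(425,195),(762,195),(595,30),(595,366)]];print(np.round(P,4))
pts=np.array([(x,y) for x,y in [(424,195),(762,195),(595,29),(595,366)]])
for n,p in [("bl",(90,85)),("br",(218,103)),("fl",(70,200)),("fr",(200,222))]: print(n,plane(t,(355+p[0]/4.444,170+p[1]/4.444),.055))
for n,p in [("jarb",(523,85)),("jarc",(533,283)),("mould",(728,160))]: print(n,plane(t,h(*p),.1))
```

```text
plate (array([0.47401209, 0.30873532, 0.00401856]), [np.float64(0.1729848818398699), np.float64(0.17298488183991984)])
jartop (array([ 0.56525882, -0.01028372,  0.12591922]), [np.float64(0.4462631919054328), np.float64(0.44626319190548586)])
bar (array([ 0.4868643 , -0.29427956,  0.1173083 ]), [np.float64(1.5009259709689868), np.float64(1.5009259709687597)])
plate@.012 [0.47374361 0.30737005 0.012     ] jar@.132 [ 0.56486121 -0.00973093  0.132     ] bar@.136 [ 0.475825   -0.24625122  0.136     ] [ 0.49848272 -0.33088309  0.136     ]
[[ 0.5645  0.1257]
 [ 0.5601 -0.152 ]
 [ 0.7007 -0.0175]
 [ 0.4218 -0.0112]]
bl [ 0.52671989 -0.25161365  0.055     ]
br [ 0.5145271  -0.33019291  0.055     ]
fl [ 0.45717292 -0.2367506   0.055     ]
fr [ 0.44242947 -0.31600648  0.055     ]
jarb [0.64137296 0.04510513 0.1       ]
jarc [0.48568198 0.04016151 0.1       ]
mould [ 0.57950008 -0.11394116  0.1       ]
```

```bash
cat >> h.py <<'E'
from scipy.spatial.transform import Rotation as R
def goal(x,y,z,psi,ret=False):
    s=manip.sense();R0=R.from_quat(s["tool_rot"]);p=s["tcp_pos"]
    a=np.radians(psi);Rt=R.from_matrix(np.array([[np.cos(a),np.sin(a),0],[np.sin(a),-np.cos(a),0],[0,0,-1]]))
    d=R0.inv().apply(np.array([x,y,z])-p)*100;w=(R0.inv()*Rt).as_rotvec()
    print("t%.2f"%s["t"],"tcp",np.round(p,4),"psi %.1f"%np.degrees(np.arctan2(*R0.as_matrix()[[1,0],0])),"F",np.round(s["force"],1),"gap %.3f"%s["finger_gap"],"-> shift",np.round(d,2),"turn",np.round(w,3))
E
python3 -c "
from h import *
goal(.565,-.010,.24,90)"
```

```text
t0.10 tcp [ 0.2727 -0.5616  0.2304] psi 25.9 F [-0.7  1.1 -1. ] gap 0.997 -> shift [ 50.38 -36.87  -0.87] turn [-2.000e-03 -1.000e-03 -1.119e+00]
```

drive_tool([
  [0,50.4,-36.9,-0.9,0,0,-1.12],
  [0,50.4,-36.9,-0.9,0,0,-1.12],
  [0,50.4,-36.9,-0.9,0,0,-1.12],
  [0,50.4,-36.9,-0.9,0,0,-1.12],
  [0,50.4,-36.9,-0.9,0,0,-1.12],
  [0,50.4,-36.9,-0.9,0,0,-1.12],
  [0,50.4,-36.9,-0.9,0,0,-1.12],
  [0,50.4,-36.9,-0.9,0,0,-1.12],
  [0,50.4,-36.9,-0.9,0,0,-1.12],
  [0,50.4,-36.9,-0.9,0,0,-1.12],
  [0,50.4,-36.9,-0.9,0,0,-1.12],
  [0,50.4,-36.9,-0.9,0,0,-1.12],
  [0,50.4,-36.9,-0.9,0,0,-1.12],
  [0,50.4,-36.9,-0.9,0,0,-1.12],
  [0,50.4,-36.9,-0.9,0,0,-1.12],
  [0,50.4,-36.9,-0.9,0,0,-1.12],
])

```text
t: 1.7
tcp_pos: [0.5645, -0.0111, 0.24]
tool_rot: [0.707, 0.707, -0.001, -0.0]
force: [-0.7, -0.3, 0.3]
finger_gap: 1.001
```

Run:
```python
from h import *
im,c=grab("wrist","w1");print(np.round(c["cam_to_world"],3),c["mtx"][0])
print([proj(c,np.array(p)) for p in [(.565,-.01,.132),(.4785,-.035,.09)]])
goal(.565,-.01,.1,90)
```

```text
[[ 1.     0.    -0.002  0.565]
 [-0.    -0.963 -0.268  0.056]
 [-0.002  0.268 -0.963  0.383]
 [ 0.     0.     0.     1.   ]] [266.11945766   0.         249.42986356]
[array([249.75742618, 189.60516227]), array([174.57160409, 201.34184357])]
t1.75 tcp [ 0.5645 -0.0114  0.2401] psi 90.0 F [-0.9  0.6 -0.7] gap 0.999 -> shift [ 0.14  0.06 14.01] turn [-0.001  0.    -0.001]
```

View pics/w1.png

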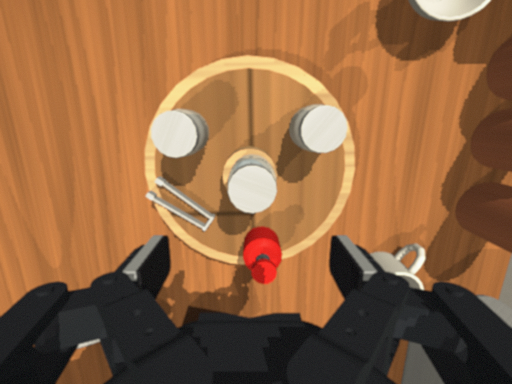

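The wrist view shows the hub jar's cap at (252,188), against a predicted (250,190), so the position agrees within 2 mm. The jaws (left and right) clear the neighbouring jars and the mould.

drive_tool([
  [0,0.2,0.15,5,0,0,0],
  [0,0.2,0.15,10,0,0,0],
  [0,0.2,0.15,14,0,0,0],
  [0,0.2,0.15,14,0,0,0],
  [0,0.2,0.15,14,0,0,0],
  [255,0.2,0.15,14,0,0,0],
  [255,0.2,0.15,14,0,0,0],
  [255,0.2,0.15,14,0,0,0],
  [255,0.2,0.15,14,0,0,0],
  [255,0.2,0.15,14,0,0,0],
  [255,0.2,0.15,14,0,0,0],
  [255,0.2,0.15,14,0,0,0],
], force=30)

```text
t: 2.95
tcp_pos: [0.5677, -0.0086, 0.1028]
tool_rot: [0.707, 0.708, 0.001, 0.002]
force: [-1.1, -0.3, 6.0]
finger_gap: 0.556
```

drive_tool([
  [255,0,0,-3,0,0,0],
  [255,0,0,-7,0,0,0],
  [255,0,0,-11,0,0,0],
  [255,0,0,-11,0,0,0],
  [255,0,0,-11,0,0,0],
])

```text
t: 3.45
tcp_pos: [0.567, -0.0082, 0.2119]
tool_rot: [0.707, 0.708, 0.001, 0.001]
force: [-0.4, -0.6, -2.6]
finger_gap: 0.555
```

Run:
```python
from h import *
goal(.4737,.307,.21,90)
a,_=grab("side","s1");b,_=grab("wrist","w2")
o=np.zeros((384,800,3),np.uint8);o[:,:400]=up(a,190,80,320,205,3.08)[:384,:400] if 0 else cv2.resize(a[80:205,190:320],(400,384));o[:,400:]=cv2.resize(b,(400,384));cv2.imwrite("pics/c4.png",o)
```

```text
t3.45 tcp [ 0.567  -0.0082  0.2119] psi 90.1 F [-0.4 -0.6 -2.6] gap 0.555 -> shift [31.53 -9.29  0.14] turn [0.003 0.001 0.001]
```

View pics/c4.png

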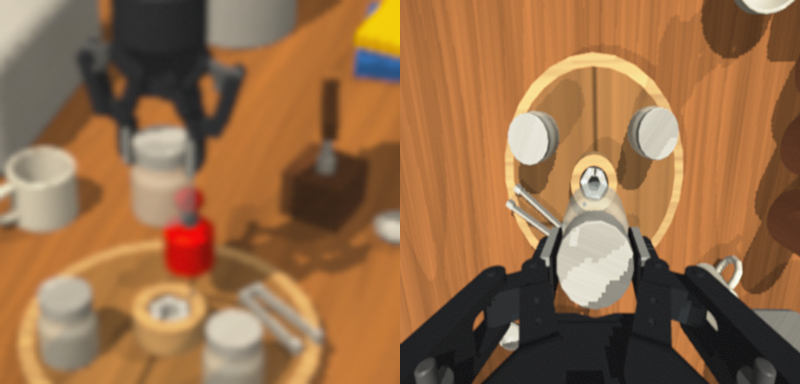

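Jar is held and clear of the hub; the hex socket is visible. Next I carry it to the plate.

drive_tool([
  [255,31.5,-9.3,0,0,0,0],
  [255,31.5,-9.3,0,0,0,0],
  [255,31.5,-9.3,0,0,0,0],
  [255,31.5,-9.3,0,0,0,0],
  [255,31.5,-9.3,0,0,0,0],
  [255,31.5,-9.3,0,0,0,0],
  [255,31.5,-9.3,0,0,0,0],
  [255,31.5,-9.3,0,0,0,0],
  [255,31.5,-9.3,0,0,0,0],
  [255,31.5,-9.3,4,0,0,0],
  [255,31.5,-9.3,8,0,0,0],
  [255,31.5,-9.3,12,0,0,0],
  [255,31.5,-9.3,14.5,0,0,0],
  [255,31.5,-9.3,14.5,0,0,0],
  [255,31.5,-9.3,14.5,0,0,0],
])

```text
t: 5.05
tcp_pos: [0.4738, 0.3054, 0.065]
tool_rot: [0.707, 0.707, -0.001, -0.0]
force: [0.4, 0.4, -1.4]
finger_gap: 0.557
```

Run:
```python
from h import *
goal(.4737,.307,.048,90)
```

```text
t5.05 tcp [0.4738 0.3054 0.065 ] psi 90.0 F [ 0.4  0.4 -1.4] gap 0.557 -> shift [ 0.16 -0.01  1.7 ] turn [-0.001  0.001 -0.001]
```

drive_tool([
  [255,0.15,0,0.6,0,0,0],
  [255,0.15,0,1.0,0,0,0],
  [255,0.15,0,1.3,0,0,0],
  [255,0.15,0,1.5,0,0,0],
  [255,0.15,0,1.65,0,0,0],
  [255,0.15,0,1.65,0,0,0],
  [255,0.15,0,1.65,0,0,0],
])

```text
t: 5.75
tcp_pos: [0.4734, 0.3083, 0.0489]
tool_rot: [0.707, 0.708, 0.0, 0.0]
force: [1.4, 0.3, -2.5]
finger_gap: 0.554
```

drive_tool([
  [255,-0.05,0,0.1,0,0,0],
  [255,-0.05,0,0.2,0,0,0],
  [255,-0.05,0,0.2,0,0,0],
])

```text
t: 6.05
tcp_pos: [0.4736, 0.3077, 0.0479]
tool_rot: [0.707, 0.707, 0.0, 0.0]
force: [-2.5, -1.7, 5.1]
finger_gap: 0.554
```

Contact at z 0.048, as predicted. Release, wait, lift.

drive_tool([
  [0,0,0,0,0,0,0],
  [0,0,0,0,0,0,0],
  [0,0,0,0,0,0,0],
  [0,0,0,0,0,0,0],
  [0,0,0,0,0,0,0],
  [0,0,0,-4,0,0,0],
  [0,0,0,-9,0,0,0],
  [0,0,0,-14,0,0,0],
  [0,0,0,-19,0,0,0],
  [0,0,0,-19,0,0,0],
])

```text
t: 7.05
tcp_pos: [0.4777, 0.3096, 0.2444]
tool_rot: [0.707, 0.708, 0.007, 0.003]
force: [1.0, -0.4, -0.4]
finger_gap: 1.002
```

Run:
```python
from h import *
im,c=grab("side","s2")
h=cv2.cvtColor(im,cv2.COLOR_BGR2HSV)
o=np.zeros((400,800,3),np.uint8);o[:,:400]=cv2.resize(im[215:325,180:290],(400,400),interpolation=cv2.INTER_CUBIC)
b,ct=grab("top","t2");o[:,400:]=cv2.resize(b[140:240,240:340],(400,400),interpolation=cv2.INTER_CUBIC);cv2.imwrite("pics/c5.png",o)
print(proj(c,np.array([.4737,.307,.077])),proj(c,np.array([.4737,.307,.005])))
print(proj(ct,np.array([.565,-.011,.055])))
goal(.487,-.289,.24,105)
```

```text
[233.45329378 269.94702462] [234.50306944 288.59521464]
[285.90840603 176.3499372 ]
t7.15 tcp [0.4738 0.3079 0.2382] psi 90.1 F [-0.4 -1.  -0.5] gap 0.996 -> shift [-59.69   1.25  -0.24] turn [ 0.003 -0.001 -0.261]
```

View pics/c5.png

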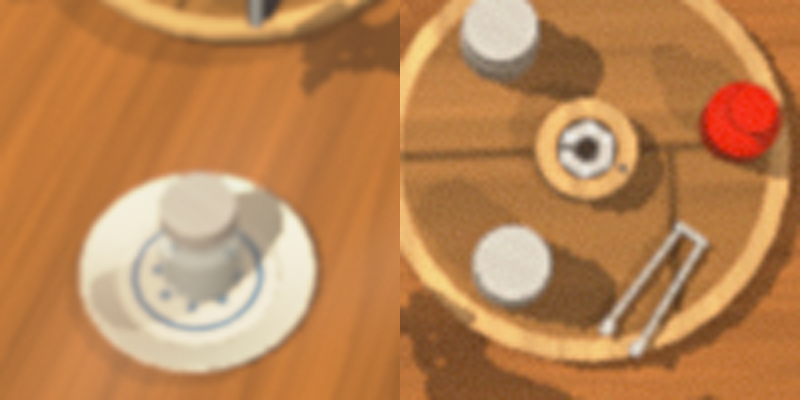

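The jar stands upright in the middle of the plate. In the top view the socket is at about (286.8,177.3), the tab points left (world yaw about 85°) and the stud is at lower right (yaw about -118°). That puts the screw near 0.16 rad. Next, wrist views from two places over the hub.

drive_tool([
  [0,-31,9,4,0,0,0],
  [0,-31,9,4,0,0,0],
  [0,-31,9,4,0,0,0],
  [0,-31,9,4,0,0,0],
  [0,-31,9,4,0,0,0],
  [0,-31,9,4,0,0,0],
  [0,-31,9,4,0,0,0],
  [0,-31,9,4,0,0,0],
  [0,-31,9,4,0,0,0],
  [0,-31,9,4,0,0,0],
])

```text
t: 8.15
tcp_pos: [0.5624, -0.001, 0.1956]
tool_rot: [0.706, 0.708, -0.001, -0.001]
force: [0.3, -0.5, -0.2]
finger_gap: 0.997
```

Run:
```python
from h import *
import pickle
im,c=grab("wrist","w3");pickle.dump(c,open("w3.pkl","wb"))
print(proj(c,np.array([.565,-.012,.055])));goal(.565,-.08,.2,90)
```

```text
[251.92752448 192.89289073]
t8.20 tcp [ 0.5626 -0.0007  0.1961] psi 90.2 F [-0.2  0.1  0. ] gap 1.000 -> shift [-7.93  0.21 -0.4 ] turn [-0.002 -0.001  0.003]
```

drive_tool([
  [0,-7,0,0,0,0,0],
  [0,-7,0,0,0,0,0],
  [0,-7,0,0,0,0,0],
  [0,-7,0,0,0,0,0],
])

```text
t: 8.6
tcp_pos: [0.5634, -0.071, 0.1968]
tool_rot: [0.707, 0.708, 0.0, -0.0]
force: [0.5, -0.2, 0.8]
finger_gap: 0.996
```

Run:
```python
from h import *
import pickle
im,c=grab("wrist","w4");pickle.dump(c,open("w4.pkl","wb"))
c3=pickle.load(open("w3.pkl","rb"));a=cv2.imread("pics/w3.png")
o=np.zeros((400,800,3),np.uint8)
for i,(I,cc) in enumerate([(a,c3),(im,c)]):
    p=np.round(proj(cc,np.array([.565,-.012,.055]))).astype(int);x0,y0=p-40;print(x0,y0)
    o[:,400*i:400*i+400]=cv2.resize(I[y0:y0+80,x0:x0+80],(400,400),interpolation=cv2.INTER_CUBIC)
cv2.imwrite("pics/c6.png",o);goal(.487,-.289,.24,105)
```

```text
212 153
211 87
t8.65 tcp [ 0.5633 -0.0706  0.1968] psi 90.1 F [ 0.4 -0.1 -0.2] gap 1.000 -> shift [-21.82  -7.69  -4.33] turn [-0.001 -0.001 -0.259]
```

View pics/c6.png

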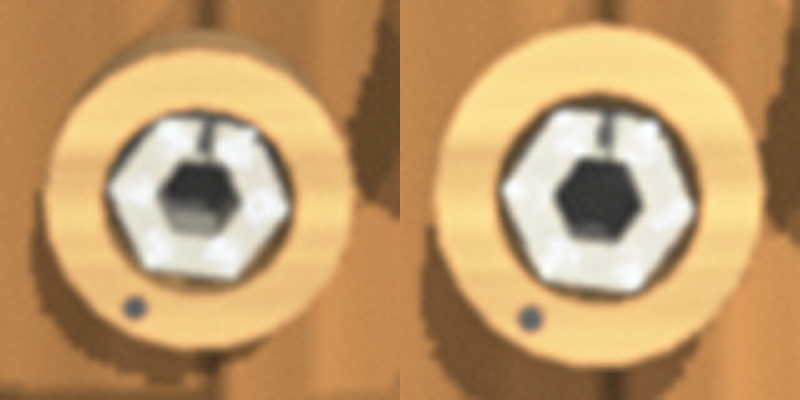

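Run:
```python
from h import *
import pickle
a,b=[pickle.load(open(f"w{i}.pkl","rb")) for i in(3,4)]
print("socket",tri([(a,(251.4,192)),(b,(250.3,126.6))]),plane(b,(250.3,126.6),.055),plane(a,(251.4,192),.055))
f=lambda x0,y0,X,Y:(x0+(X+.5)/5-.5,y0+(Y+.5)/5-.5)
c0=plane(b,f(211,87,198.5,200),.055)
for n,u,z in[("tab",(206,130),.057),("stud",(130,320),.06)]:
    d=plane(b,f(211,87,*u),z)-c0;print(n,np.degrees(np.arctan2(d[1],d[0])),np.hypot(*d[:2]))
```

```text
socket (array([ 0.56442371, -0.01114417,  0.05439245]), [np.float64(0.007453578978672689), np.float64(0.007453578978645632)]) [ 0.56442985 -0.01112949  0.055     ] [ 0.56441354 -0.01097989  0.055     ]
tab 83.84968607004558 0.013881293349007161
stud -120.54362457853472 0.028039809304579107
```

drive_tool([
  [0,-17,-7.7,-4.3,0,0,-0.26],
  [0,-17,-7.7,-4.3,0,0,-0.26],
  [0,-17,-7.7,-4.3,0,0,-0.26],
  [0,-17,-7.7,-4.3,0,0,-0.26],
  [0,-17,-7.7,-4.3,0,0,-0.26],
  [0,-17,-7.7,-4.3,0,0,-0.26],
  [0,-17,-7.7,-4.3,0,0,-0.26],
])

```text
t: 9.35
tcp_pos: [0.4871, -0.2402, 0.2395]
tool_rot: [0.608, 0.794, 0.0, -0.001]
force: [1.5, 0.1, -0.3]
finger_gap: 1.0
```

Run:
```python
from h import *
import pickle
im,c=grab("wrist","w5");pickle.dump(c,open("w5.pkl","wb"));goal(.487,-.289,.24,105)
print(proj(c,np.array([.487,-.289,.136])))
```

```text
t9.40 tcp [ 0.4872 -0.2401  0.2394] psi 105.1 F [-0.2  0.3 -1. ] gap 1.004 -> shift [-4.72 -1.29 -0.07] turn [-0.001 -0.002  0.002]
[236.75461844 237.24421983]
```

drive_tool([
  [0,-5,0,0,0,0,0],
  [0,-5,0,0,0,0,0],
  [0,-5,0,0,0,0,0],
])

```text
t: 9.7
tcp_pos: [0.5005, -0.2897, 0.2391]
tool_rot: [0.609, 0.793, 0.0, -0.001]
force: [0.2, 0.2, 0.4]
finger_gap: 1.0
```

Run:
```python
from h import *
import pickle
im,c=grab("wrist","w6");pickle.dump(c,open("w6.pkl","wb"));goal(.487,-.289,.24,105)
a=pickle.load(open("w5.pkl","rb"));A=cv2.imread("pics/w5.png")
o=np.zeros((400,800,3),np.uint8)
for i,(I,cc) in enumerate([(A,a),(im,c)]):
    p=np.round(proj(cc,np.array([.487,-.289,.11]))).astype(int);x0,y0=np.maximum(p-66,0);print(x0,y0)
    o[:,400*i:400*i+400]=cv2.resize(cv2.convertScaleAbs(I[y0:y0+133,x0:x0+133],alpha=1.7),(400,400),interpolation=cv2.INTER_CUBIC)
cv2.imwrite("pics/c7.png",o)
```

```text
t9.75 tcp [ 0.4999 -0.2889  0.2391] psi 105.0 F [-0.1  1.2  0.2] gap 0.998 -> shift [ 0.33 -1.25 -0.09] turn [-0.001 -0.002  0.001]
172 161
171 116
```

View pics/c7.png

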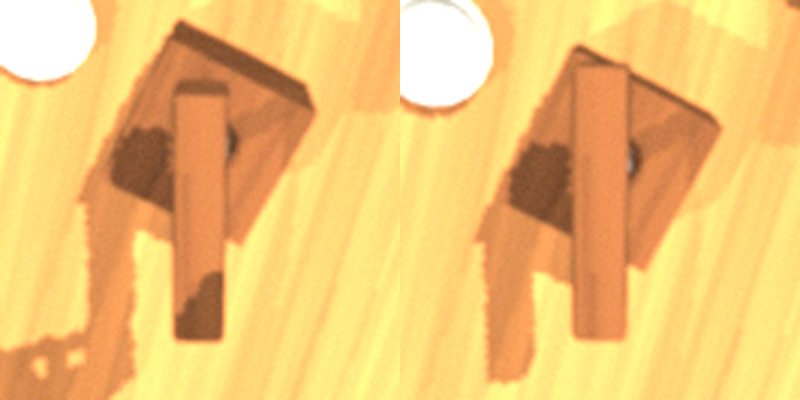

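The wrist crops show the bar running vertically, parallel to tool x, so yaw 105° is confirmed. End mid-points are (201.5,95)/(198,338) in the left crop and (202.5,67)/(200,338) in the right. The large white disc is the spoon's bowl.

Run:
```python
from h import *
import pickle
a,b=[pickle.load(open(f"w{i}.pkl","rb")) for i in(5,6)]
k=400/133
f=lambda o,X,Y:(o[0]+(X+.5)/k-.5,o[1]+(Y+.5)/k-.5)
p,e1=tri([(a,f((172,161),201.5,95)),(b,f((171,116),202.5,67))])
q,e2=tri([(a,f((172,161),198,338)),(b,f((171,116),200,338))])
print(p,q,e1,e2,"len",np.linalg.norm(p-q),"yaw",np.degrees(np.arctan2(*(p-q)[[1,0]])),"mid",(p+q)/2)
P,Q=[plane(b,f((171,116),*u),.136) for u in((202.5,67),(200,338))];print("at .136",P,Q,(P+Q)/2,np.linalg.norm(P-Q))
A=plane(b,f((171,116),174,338),.136);B=plane(b,f((171,116),226,338),.136);print("width",np.linalg.norm(A-B))
m=(p+q)/2;goal(m[0],m[1],.106,105)
print([plane(b,f((171,116),*u),.055) for u in((178,46),(320,125),(242,268))])
```

```text
[ 0.47723214 -0.24332608  0.13517554] [ 0.4982817  -0.32982692  0.13319789] [np.float64(0.043235191872712936), np.float64(0.04323519187272158)] [np.float64(0.15763192607483184), np.float64(0.1576319260747876)] len 0.08904711905475335 yaw 103.676819100876 mid [ 0.48775692 -0.2865765   0.13418671]
at .136 [ 0.47729476 -0.24325458  0.136     ] [ 0.49826548 -0.32860681  0.136     ] [ 0.48778012 -0.28593069  0.136     ] 0.08789069885254716
width 0.017194278041740216
t9.75 tcp [ 0.4999 -0.2889  0.2391] psi 105.0 F [-0.1  1.2  0.2] gap 0.998 -> shift [ 0.52 -1.1  13.31] turn [-0.001 -0.002  0.001]
[array([ 0.46381047, -0.24376025,  0.055     ]), array([ 0.52732537, -0.25922279,  0.055     ]), array([ 0.5125371 , -0.32664842,  0.055     ])]
```

drive_tool([
  [0,0.5,-1.1,3,0,0,0.02],
  [0,0.5,-1.1,7,0,0,0.02],
  [0,0.5,-1.1,11,0,0,0.02],
  [0,0.5,-1.1,13.3,0,0,0.02],
  [0,0.5,-1.1,13.3,0,0,0.02],
  [0,0.5,-1.1,13.3,0,0,0.02],
  [255,0.5,-1.1,13.3,0,0,0.02],
  [255,0.5,-1.1,13.3,0,0,0.02],
  [255,0.5,-1.1,13.3,0,0,0.02],
  [255,0.5,-1.1,13.3,0,0,0.02],
  [255,0.5,-1.1,13.3,0,0,0.02],
  [255,0.5,-1.1,13.3,0,0,0.02],
  [255,0.5,-1.1,13.3,0,0,0.02],
  [255,0.5,-1.1,13.3,0,0,0.02],
  [255,0.5,-1.1,13.3,0,0,0.02],
], force=60)

```text
t: 11.25
tcp_pos: [0.4882, -0.289, 0.1075]
tool_rot: [0.617, 0.787, -0.0, 0.0]
force: [-0.9, -1.0, 6.1]
finger_gap: 0.198
```

Run:
```python
from h import *
goal(.4878,-.2863,.26,103.7)
```

```text
t11.25 tcp [ 0.4882 -0.289   0.1075] psi 103.8 F [-0.9 -1.   6.1] gap 0.198 -> shift [  0.26   0.04 -15.25] turn [0.    0.001 0.002]
```

drive_tool([
  [255,0,0,-2,0,0,0],
  [255,0,0,-5,0,0,0],
  [255,0,0,-8,0,0,0],
  [255,0,0,-11,0,0,0],
  [255,0,0,-14,0,0,0],
  [255,0,0,-15.3,0,0,0],
  [255,0,0,-15.3,0,0,0],
  [255,0,0,-15.3,0,0,0],
])

```text
t: 12.05
tcp_pos: [0.4873, -0.2881, 0.2589]
tool_rot: [0.617, 0.787, 0.0, -0.001]
force: [-1.0, 0.3, -2.6]
finger_gap: 0.198
```

Run:
```python
from h import *
goal(.5644,-.0111,.245,203.8)
```

```text
t12.05 tcp [ 0.4873 -0.2881  0.2589] psi 103.8 F [-1.   0.3 -2.6] gap 0.198 -> shift [25.06 14.1   1.41] turn [ 1.000e-03 -2.000e-03 -1.745e+00]
```

drive_tool([
  [255,25,14.3,1.4,0,0,-1.745],
  [255,25,14.3,1.4,0,0,-1.745],
  [255,25,14.3,1.4,0,0,-1.745],
  [255,25,14.3,1.4,0,0,-1.745],
  [255,25,14.3,1.4,0,0,-1.745],
  [255,25,14.3,1.4,0,0,-1.745],
  [255,25,14.3,1.4,0,0,-1.745],
  [255,25,14.3,1.4,0,0,-1.745],
  [255,25,14.3,1.4,0,0,-1.745],
  [255,25,14.3,1.4,0,0,-1.745],
  [255,25,14.3,1.4,0,0,-1.745],
  [255,25,14.3,1.4,0,0,-1.745],
  [255,25,14.3,1.4,0,0,-1.745],
  [255,25,14.3,1.4,0,0,-1.745],
  [255,25,14.3,1.4,0,0,-1.745],
])

```text
t: 13.55
tcp_pos: [0.5667, -0.0117, 0.245]
tool_rot: [-0.205, 0.979, 0.0, -0.001]
force: [0.0, 0.1, -1.5]
finger_gap: 0.203
```

Run:
```python
from h import *
import pickle
goal(.5668,-.010,.2,203.8)
o=np.zeros((400,800,3),np.uint8)
for i,n in enumerate(["side","wrist"]):
    im,c=grab(n,n[0]+"7");pickle.dump(c,open(n[0]+"7.pkl","wb"))
    p=proj(c,np.array([.5644,-.0111,.15]));print(n,p, proj(c,np.array([.5644,-.0111,.26])))
    x0,y0=np.round(p).astype(int)-[40,70];x0=max(x0,0);y0=max(y0,0);h=100
    print(x0,y0);o[:,400*i:400*i+400]=cv2.resize(im[y0:y0+h,x0:x0+h],(400,400),interpolation=cv2.INTER_CUBIC)
cv2.imwrite("pics/c8.png",o)
```

```text
t13.55 tcp [ 0.5667 -0.0117  0.245 ] psi -156.3 F [ 0.   0.1 -1.5] gap 0.203 -> shift [-0.08  0.14  4.5 ] turn [ 0.001 -0.001 -0.002]
side [243.59430557 153.08237276] [242.89524017 117.93479038]
204 83
wrist [252.13019111 193.37573033] [254.13419503 248.36577367]
212 123
```

View pics/c8.png

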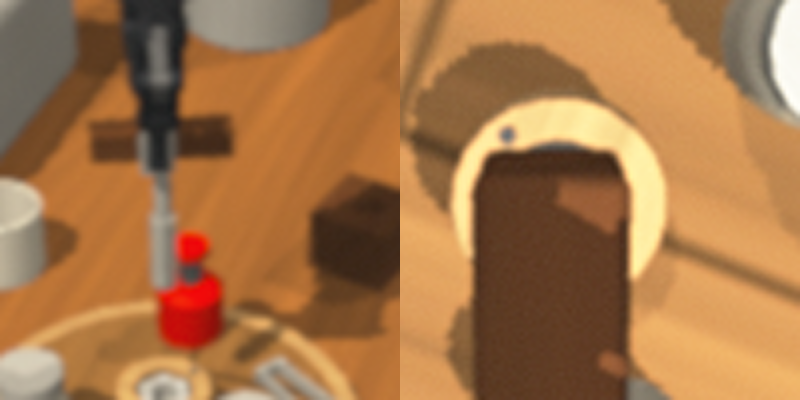

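Run:
```python
from h import *
c=C["side"];p=proj(c,np.array([.5644,-.0111,.055]));print("socket side pred",p,"crop",(p-[204,83])*4+1.5)
im=cv2.imread("pics/s7.png").astype(int)
# shaft centre columns per row: low saturation
h=cv2.cvtColor(im.astype(np.uint8),cv2.COLOR_BGR2HSV)
for y in list(range(138,156,2))+list(range(176,184)):
    g=im[y,228:262]; m=(h[y,228:262,1]<75)&(h[y,228:262,2]>90); xs=np.where(m)[0]+228; print(y,xs.tolist())
```

```text
socket side pred [244.1327596  179.89888607] crop [162.03103841 389.09554426]
138 [242, 243, 244, 245, 246]
140 [242, 243, 244, 245, 246]
142 [242, 243, 244, 245, 246]
144 [242, 243, 244, 245, 246]
146 [242, 243, 244, 245, 246]
148 [242, 243, 244, 245, 246]
150 [242, 243, 244, 245, 246]
152 [242, 243, 244, 245, 246]
154 [244, 245]
176 [244, 245]
177 [241, 242, 243, 244, 245, 246, 247]
178 [240, 241, 242, 243, 244, 245, 246, 247, 248, 249, 250]
179 [239, 240, 241, 242, 243, 244, 245, 246, 247, 248, 249, 250]
180 [239, 240, 241, 242, 243, 244, 245, 246, 247, 248, 249, 250]
181 [239, 240, 241, 242, 243, 244, 245, 246, 247, 248, 249, 250]
182 [239, 240, 241, 242, 243, 244, 245, 246, 247, 248, 249, 250, 259, 260, 261]
183 [240, 241, 242, 243, 244, 245, 246, 247, 248, 249, 258, 259, 260, 261]
```

Tip and socket line up in the side image to within about 0.1 px. About 1.6 mm in y remains to correct. Descend to just above the mouth.

drive_tool([
  [255,-0.1,0.14,3,0,0,0],
  [255,-0.1,0.14,6,0,0,0],
  [255,-0.1,0.14,8,0,0,0],
  [255,-0.1,0.14,8,0,0,0],
  [255,-0.1,0.14,8,0,0,0],
])

```text
t: 14.15
tcp_pos: [0.5678, -0.0101, 0.166]
tool_rot: [-0.206, 0.979, 0.0, 0.0]
force: [0.2, 0.1, -1.5]
finger_gap: 0.203
```

Run:
```python
from h import *
goal(.5666,-.0101,.1525,203.8)
```

```text
t14.15 tcp [ 0.5678 -0.0101  0.166 ] psi -156.2 F [ 0.2  0.1 -1.5] gap 0.203 -> shift [0.11 0.05 1.35] turn [ 0.     0.    -0.001]
```

drive_tool([
  [255,0.1,0.0,0.5,0,0,0],
  [255,0.1,0.0,1.0,0,0,0],
  [255,0.1,0.0,1.3,0,0,0],
  [255,0.1,0.0,1.6,0,0,0],
  [255,0.1,0.0,1.8,0,0,0],
  [255,0.1,0.0,2.0,0,0,0],
  [255,0.1,0.0,2.0,0,0,0],
])

```text
t: 14.85
tcp_pos: [0.5667, -0.0101, 0.1456]
tool_rot: [-0.206, 0.979, 0.0, 0.0]
force: [1.2, 1.9, -1.7]
finger_gap: 0.198
```

drive_tool([
  [255,0,0,0.3,0,0,0],
  [255,0,0,0.6,0,0,0],
  [255,0,0,0.9,0,0,0],
  [255,0,0,1.1,0,0,0],
  [255,0,0,1.1,0,0,0],
])

```text
t: 15.35
tcp_pos: [0.5663, -0.0101, 0.1343]
tool_rot: [-0.206, 0.979, 0.0, -0.0]
force: [1.1, 3.4, -2.3]
finger_gap: 0.197
```

Bit is about 18 mm into the socket. First quarter turn clockwise, compensating the 2.2 mm grip offset.

drive_tool([
  [255,0,-0.03,0,0,0,0.14],
  [255,0.01,-0.06,0,0,0,0.28],
  [255,0.02,-0.1,0,0,0,0.42],
  [255,0.04,-0.12,0,0,0,0.56],
  [255,0.05,-0.14,0,0,0,0.7],
  [255,0.07,-0.16,0,0,0,0.84],
  [255,0.1,-0.18,0,0,0,0.98],
  [255,0.13,-0.2,0,0,0,1.12],
  [255,0.15,-0.21,0,0,0,1.26],
  [255,0.18,-0.22,0,0,0,1.4],
  [255,0.21,-0.22,0,0,0,1.54],
  [255,0.24,-0.22,0,0,0,1.68],
  [255,0.26,-0.22,0,0,0,1.78],
  [255,0.26,-0.22,0,0,0,1.78],
])

```text
t: 16.75
tcp_pos: [0.5648, -0.0137, 0.1346]
tool_rot: [0.63, 0.776, -0.0, -0.0]
force: [-0.4, 2.0, -1.7]
finger_gap: 0.205
```

Run:
```python
from h import *
goal(.5644,-.0111,.1343,203.8);print(manip.sense()["ft_torque"])
```

```text
t16.75 tcp [ 0.5648 -0.0137  0.1346] psi 101.8 F [-0.4  2.  -1.7] gap 0.205 -> shift [0.27 0.02 0.03] turn [-1.00e-03 -0.00e+00 -1.78e+00]
[ 0.4266152  -0.10538234  0.0449298 ]
```

drive_tool([
  [0,0,0,0,0,0,0],
  [0,0,0,0,0,0,0],
  [0,0,0,0,0,0,0],
  [0,0.25,0,0,0,0,0],
  [0,0.25,0,0,0,0,0],
])

```text
t: 17.25
tcp_pos: [0.5645, -0.0109, 0.1349]
tool_rot: [0.63, 0.776, -0.0, 0.0]
force: [-0.5, -0.0, 0.7]
finger_gap: 0.996
```

Run:
```python
from h import *
goal(.5644,-.0111,.1343,101.8)
o=np.zeros((400,800,3),np.uint8)
for i,(n,z) in enumerate([("side",.1),("wrist",.12)]):
    im,c=grab(n,n[0]+"8")
    h=60 if i==0 else 140
    x0,y0=np.maximum(np.round(proj(c,np.array([.5644,-.0111,z]))).astype(int)-h//2,0);print(x0,y0)
    o[:,400*i:400*i+400]=cv2.resize(im[y0:y0+h,x0:x0+h],(400,400),interpolation=cv2.INTER_CUBIC)
cv2.imwrite("pics/c9.png",o)
```

```text
t17.25 tcp [ 0.5645 -0.0109  0.1349] psi 101.8 F [-0.5 -0.   0.7] gap 0.996 -> shift [-0.02 -0.01  0.06] turn [-0.     0.     0.001]
214 138
179 158
```

View pics/c9.png

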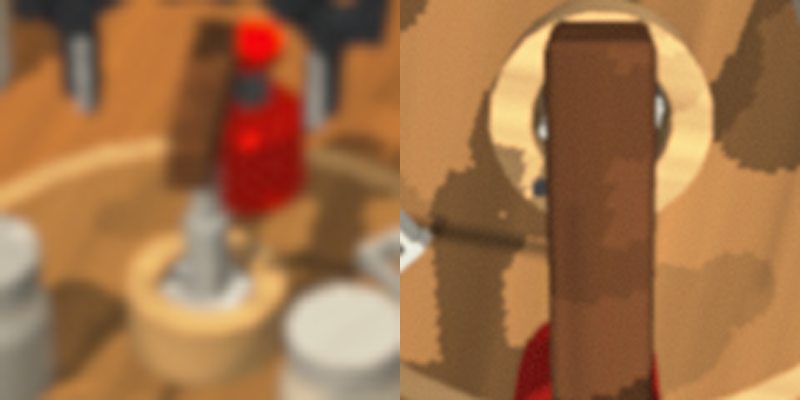

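The key stands in the socket with the fingers clear of it. Fresh grip and second quarter turn.

drive_tool([
  [255,0,0,0.05,0,0,0],
  [255,0,0,0.05,0,0,0],
  [255,0,0,0.05,0,0,0],
  [255,0,0,0.05,0,0,0],
  [255,0,0,0.05,0,0,0],
  [255,0,0,0.05,0,0,0],
  [255,0,0,0.05,0,0,0],
  [255,0,0,0.05,0,0,0.14],
  [255,0,0,0.05,0,0,0.28],
  [255,0,0,0.05,0,0,0.42],
  [255,0,0,0.05,0,0,0.56],
  [255,0,0,0.05,0,0,0.7],
  [255,0,0,0.05,0,0,0.84],
  [255,0,0,0.05,0,0,0.98],
  [255,0,0,0.05,0,0,1.12],
  [255,0,0,0.05,0,0,1.26],
  [255,0,0,0.05,0,0,1.3],
  [255,0,0,0.05,0,0,1.3],
])

```text
t: 19.15
tcp_pos: [0.5638, -0.0108, 0.1342]
tool_rot: [0.972, 0.236, -0.001, -0.0]
force: [-1.4, -0.5, 0.7]
finger_gap: 0.198
```

drive_tool([
  [0,0,0,0,0,0,0],
  [0,0,0,0,0,0,0],
  [0,0,0,0,0,0,0],
  [0,0,0,0,0,0,0],
  [255,0,0,0,0,0,0],
  [255,0,0,0,0,0,0],
  [255,0,0,0,0,0,0],
  [255,0,0,0,0,0,0],
  [255,0,0,0,0,0,0],
  [255,0,0,0,0,0,0],
  [255,0,0,0,0,0,0],
])

```text
t: 20.25
tcp_pos: [0.5644, -0.0109, 0.1342]
tool_rot: [0.972, 0.236, -0.0, -0.0]
force: [-0.6, 0.9, -0.6]
finger_gap: 0.199
```

Run:
```python
from h import *
goal(.5644,-.0111,.1343,12);s=manip.sense();print(s["ft_torque"],np.degrees(s["q"][5]))
```

```text
t20.25 tcp [ 0.5644 -0.0109  0.1342] psi 27.3 F [-0.6  0.9 -0.6] gap 0.199 -> shift [-0.01  0.02 -0.01] turn [-0.001  0.     0.267]
[0.22413556 0.05281414 0.02771305] 50.220279482579215
```

drive_tool([
  [255,0,0,0,0,0,0.14],
  [255,0,0,0,0,0,0.28],
  [255,0,0,0,0,0,0.42],
  [255,0,0,0,0,0,0.52],
  [255,0,0,0,0,0,0.56],
  [255,0,0,0,0,0,0.56],
])

```text
t: 20.85
tcp_pos: [0.5643, -0.0109, 0.1343]
tool_rot: [0.999, -0.041, -0.0, -0.0]
force: [-0.5, -0.0, -0.3]
finger_gap: 0.201
```

Run:
```python
from h import *
goal(.5644,-.0111,.1343,-5);s=manip.sense();print(s["ft_torque"],s["tau"][5])
```

```text
t20.85 tcp [ 0.5643 -0.0109  0.1343] psi -4.8 F [-0.5 -0.  -0.3] gap 0.201 -> shift [ 0.01  0.02 -0.  ] turn [-0.     0.001  0.004]
[ 0.20321767  0.12579197 -0.0151784 ] 0.16342248301953077
```

drive_tool([
  [255,0,0,0,0,0,0.03],
  [255,0,0,0,0,0,0.06],
  [255,0,0,0,0,0,0.06],
])

```text
t: 21.15
tcp_pos: [0.5643, -0.0109, 0.1342]
tool_rot: [0.997, -0.071, -0.0, -0.0]
force: [-1.0, 1.0, -0.5]
finger_gap: 0.203
```

Run:
```python
from h import *
goal(.5644,-.0111,.1343,-5);s=manip.sense();print(s["ft_torque"],s["tau"][5])
```

```text
t21.15 tcp [ 0.5643 -0.0109  0.1342] psi -8.2 F [-1.   1.  -0.5] gap 0.203 -> shift [ 0.01  0.01 -0.01] turn [-0.     0.001 -0.056]
[0.27237563 0.21206844 0.06678484] 0.12499726843088865
```

drive_tool([
  [255,0,0,0,0,0,0.03],
  [255,0,0,0,0,0,0.06],
  [255,0,0,0,0,0,0.06],
])

```text
t: 21.45
tcp_pos: [0.5643, -0.011, 0.1342]
tool_rot: [0.995, -0.101, -0.0, -0.0]
force: [-0.3, 1.1, 0.5]
finger_gap: 0.201
```

Run:
```python
from h import *
goal(.5644,-.0111,.1343,-5);s=manip.sense();print(s["ft_torque"],s["tau"][5])
```

```text
t21.45 tcp [ 0.5643 -0.011   0.1342] psi -11.6 F [-0.3  1.1  0.5] gap 0.201 -> shift [ 0.01  0.01 -0.01] turn [-0.     0.001 -0.115]
[ 0.24122973  0.22399461 -0.00560977] 0.1274622045457363
```

drive_tool([
  [255,0,0,0,0,0,0.03],
  [255,0,0,0,0,0,0.06],
  [255,0,0,0,0,0,0.09],
  [255,0,0,0,0,0,0.09],
])

```text
t: 21.85
tcp_pos: [0.5643, -0.011, 0.1342]
tool_rot: [0.989, -0.145, -0.0, -0.0]
force: [-0.6, 1.5, 0.8]
finger_gap: 0.201
```

Run:
```python
from h import *
goal(.5644,-.0111,.1343,-5);s=manip.sense();print(s["ft_torque"],s["tau"][5])
```

```text
t21.85 tcp [ 0.5643 -0.011   0.1342] psi -16.7 F [-0.6  1.5  0.8] gap 0.201 -> shift [ 0.01  0.01 -0.01] turn [-0.     0.001 -0.205]
[0.23061125 0.23538726 0.09795625] 0.17903914209455252
```

drive_tool([
  [255,0,0,0,0,0,0.03],
  [255,0,0,0,0,0,0.06],
  [255,0,0,0,0,0,0.09],
  [255,0,0,0,0,0,0.09],
])

```text
t: 22.25
tcp_pos: [0.5643, -0.011, 0.1342]
tool_rot: [0.982, -0.19, -0.0, 0.0]
force: [-2.1, 1.5, -0.3]
finger_gap: 0.199
```

Run:
```python
from h import *
goal(.5644,-.0111,.1343,-5);s=manip.sense();print(s["ft_torque"],s["tau"][5])
im,c=grab("top","t9");cv2.imwrite("pics/c10.png",im[140:240,240:340])
```

```text
t22.25 tcp [ 0.5643 -0.011   0.1342] psi -21.9 F [-2.1  1.5 -0.3] gap 0.199 -> shift [ 0.02  0.01 -0.01] turn [ 0.     0.001 -0.295]
[0.18942454 0.28424156 0.27461967] 0.29957774095237255
```

drive_tool([
  [255,0,0,0,0,0,0.03],
  [255,0,0,0,0,0,0.06],
  [255,0,0,0,0,0,0.06],
])

```text
t: 22.6
tcp_pos: [0.5642, -0.011, 0.1342]
tool_rot: [0.976, -0.219, -0.0, 0.0]
force: [-0.9, 1.0, -0.4]
finger_gap: 0.198
```

Run:
```python
from h import *
goal(.5644,-.0111,.1343,-5);s=manip.sense();print(s["ft_torque"],s["tau"][5])
```

```text
t22.60 tcp [ 0.5642 -0.011   0.1342] psi -25.3 F [-0.9  1.  -0.4] gap 0.198 -> shift [ 0.02  0.   -0.01] turn [ 0.     0.001 -0.355]
[0.22924547 0.30817406 0.22309752] 0.3353422321379185
```

drive_tool([
  [255,0,0,0,0,0,0.03],
  [255,0,0,0,0,0,0.06],
  [255,0,0,0,0,0,0.06],
])

```text
t: 22.9
tcp_pos: [0.5643, -0.011, 0.1342]
tool_rot: [0.969, -0.249, -0.0, 0.0]
force: [-1.3, 1.1, -0.9]
finger_gap: 0.201
```

Run:
```python
from h import *
goal(.5644,-.0111,.1343,-5);s=manip.sense();print(s["ft_torque"],s["tau"][5])
```

```text
t22.90 tcp [ 0.5643 -0.011   0.1342] psi -28.8 F [-1.3  1.1 -0.9] gap 0.201 -> shift [ 0.01  0.   -0.01] turn [ 0.     0.001 -0.416]
[0.24688293 0.33260573 0.20977916] 0.3390269447118044
```

Torque has plateaued at about 0.3 N m, well above the screw's 0.05, so the screw is probably at its stop and the bar is slipping in the pads. Let go and measure the bar's real yaw.

drive_tool([
  [0,0,0,0,0,0,0],
  [0,0,0,0,0,0,0],
  [0,0,0,0,0,0,0],
  [0,0,0,0,0,0,0],
])

```text
t: 23.3
tcp_pos: [0.5651, -0.0113, 0.1346]
tool_rot: [0.968, -0.249, 0.001, -0.0]
force: [-0.6, 0.6, 0.1]
finger_gap: 0.87
```

Run:
```python
from h import *
import pickle
goal(.5644,-.0111,.1343,-28)
im,c=grab("wrist","w10");pickle.dump(c,open("w10.pkl","wb"))
p=proj(c,np.array([.5644,-.0111,.161]));print(p)
x0,y0,x1,y1=150,130,350,330
cv2.imwrite("pics/c11.png",cv2.resize(im[y0:y1,x0:x1],(600,600),interpolation=cv2.INTER_CUBIC))
```

```text
t23.30 tcp [ 0.5651 -0.0113  0.1346] psi -28.8 F [-0.6  0.6  0.1] gap 0.870 -> shift [-0.07  0.01  0.03] turn [-0.    -0.001 -0.015]
[248.66926264 265.88156136]
```

View pics/c11.png

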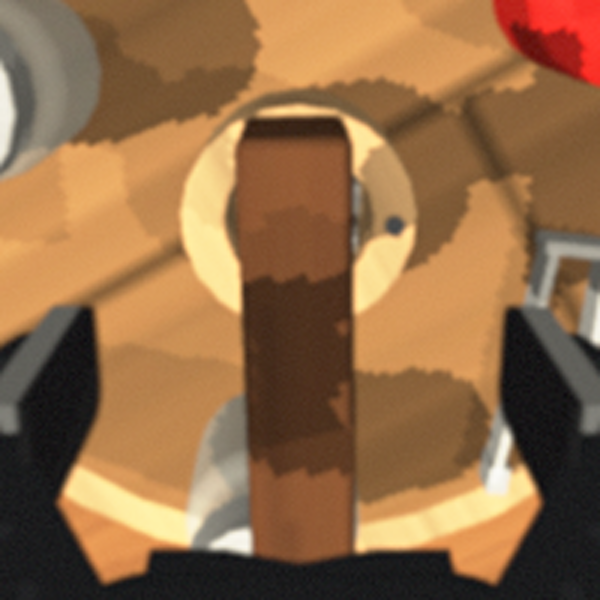

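The bar is still aligned with the pads, at yaw about -27.5°. It has turned about 231° in all, so even with full play the screw must be at its stop; the tab will confirm this. Regrip, back off 0.3 rad within the free play, and withdraw straight up.

drive_tool([
  [255,0,0,0,0,0,0],
  [255,0,0,0,0,0,0],
  [255,0,0,0,0,0,0],
  [255,0,0,0,0,0,0],
  [255,0,0,0,0,0,0],
  [255,0,0,0,0,0,0],
  [255,0,0,0,0,0,0],
  [255,0,0,0,0,0,-0.1],
  [255,0,0,0,0,0,-0.2],
  [255,0,0,0,0,0,-0.28],
  [255,0,0,-0.7,0,0,-0.28],
  [255,0,0,-1.5,0,0,-0.28],
  [255,0,0,-2.5,0,0,-0.28],
  [255,0,0,-5,0,0,-0.28],
  [255,0,0,-8,0,0,-0.28],
  [255,0,0,-11,0,0,-0.28],
  [255,0,0,-11.6,0,0,-0.28],
  [255,0,0,-11.6,0,0,-0.28],
])

```text
t: 25.15
tcp_pos: [0.5652, -0.0113, 0.2523]
tool_rot: [0.994, -0.112, 0.002, 0.0]
force: [-0.1, 0.2, -1.3]
finger_gap: 0.198
```

Run:
```python
from h import *
goal(.488,-.2855,.25,-13);print(proj(C["side"],np.array([.5644,-.0111,.055])))
S,_=grab("side","s11");T,_=grab("top","t11")
h=cv2.cvtColor(S,cv2.COLOR_BGR2HSV)
for y in range(110,160,4):
    xs=np.where((h[y,228:262,1]<75)&(h[y,228:262,2]>90))[0]+228;print(y,xs.min() if len(xs) else 0,xs.max() if len(xs) else 0)
# hub screw from side camera
cv2.imwrite("pics/c12.png",cv2.resize(S[160:200,224:264],(600,600),interpolation=cv2.INTER_CUBIC))
```

```text
t25.15 tcp [ 0.5652 -0.0113  0.2523] psi -12.8 F [-0.1  0.2 -1.3] gap 0.198 -> shift [-1.45 28.45  0.23] turn [ 0.    -0.004  0.003]
[244.1327596  179.89888607]
110 0 0
114 0 0
118 0 0
122 242 244
126 242 244
130 242 244
134 241 245
138 241 245
142 241 245
146 241 245
150 241 245
154 0 0
158 0 0
```

drive_tool([
  [255,-1.5,4,0,0,0,0],
  [255,-1.5,8,0,0,0,0],
  [255,-1.5,10,0,0,0,0],
  [255,-1.5,10,0,0,0,0],
])

```text
t: 25.65
tcp_pos: [0.5264, -0.1075, 0.2486]
tool_rot: [0.994, -0.113, -0.002, -0.0]
force: [-0.1, 0.4, -1.4]
finger_gap: 0.203
```

Run:
```python
from h import *
import pickle
im,c=grab("wrist","w12");pickle.dump(c,open("w12.pkl","wb"))
p=proj(c,np.array([.5644,-.0111,.055]));x0,y0=np.maximum(np.round(p).astype(int)-40,0);print(p,x0,y0)
cv2.imwrite("pics/c13.png",cv2.resize(im[y0:y0+80,x0:x0+80],(560,560),interpolation=cv2.INTER_CUBIC))
goal(.488,-.2855,.25,-13)
```

```text
[167.78589388 162.35958935] 128 122
t25.70 tcp [ 0.5267 -0.1059  0.2487] psi -13.0 F [ 0.  -0.6 -2.1] gap 0.200 -> shift [ 0.26 18.37 -0.15] turn [-0.001  0.004  0.001]
```

View pics/c13.png

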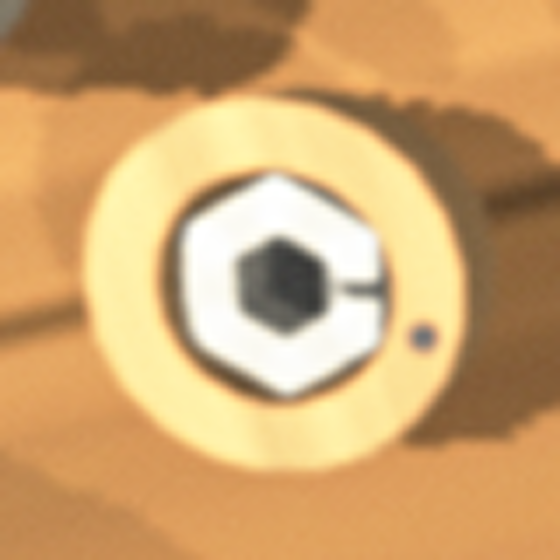

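Run:
```python
from h import *
import pickle
c=pickle.load(open("w12.pkl","rb"))
f=lambda X,Y:(128+(X+.5)/7-.5,122+(Y+.5)/7-.5)
o=plane(c,f(283,285),.055);print(o)
for n,u,z in[("tabmid",(360,290),.056),("tabend",(380,291),.057),("stud",(424,337),.06),("stud.058",(424,337),.058),("hexR",(384,239),.055),("hexR2",(382,350),.055),("hub e",(86,270),.06),("hub w",(466,290),.06)]:
    d=plane(c,f(*u),z)-[.5644,-.0111,0];d2=plane(c,f(*u),z)-o;print(n,np.degrees(np.arctan2(d[1],d[0])).round(1),np.degrees(np.arctan2(d2[1],d2[0])).round(1),np.hypot(*d[:2]).round(4))
```

```text
[ 0.56442924 -0.01139235  0.055     ]
tabmid -105.6 -106.0 0.0144
tabend -105.1 -105.4 0.0182
stud -120.9 -121.3 0.0276
stud.058 -122.0 -122.3 0.0273
hexR -79.2 -79.1 0.0209
hexR2 -137.4 -138.0 0.021
hub e 70.9 71.1 0.033
hub w -103.0 -103.2 0.0343
```

The tab lies at yaw about -107° and the stud at -121°, so the screw is about 0.24 rad short of its stop. My back-off probably dragged it back with the bit wedged. That is too close to the 0.3 limit, so I'll reinsert (socket ≡ yaw 12.5°) and tighten again without backing off.

```bash
cat >> h.py <<'E'
def shaft(im,rows):
    g=im.astype(float);h=cv2.cvtColor(im,cv2.COLOR_BGR2HSV).astype(float)
    out=[]
    for y in rows:
        w=np.clip(110-h[y,232:256,1],0,None)*(h[y,232:256,2]>80); out.append((w*np.arange(232,256)).sum()/max(w.sum(),1e-6))
    return np.round(np.array(out),2)
E
python3 - <<'E'
from h import *
print(shaft(cv2.imread("pics/s7.png"),range(130,153,3)));print(shaft(cv2.imread("pics/s11.png"),range(126,153,3)))
goal(.563,-.0112,.245,12.5)
E
```

```text
[243.88 244.11 244.18 244.13 244.09 244.13 244.4  245.7 ]
[243.02 242.94 242.92 243.06 242.97 242.9  242.73 242.93 243.9 ]
t25.70 tcp [ 0.5267 -0.1059  0.2487] psi -13.0 F [ 0.  -0.6 -2.1] gap 0.200 -> shift [  1.42 -10.05   0.37] turn [-0.002  0.003 -0.444]
```

drive_tool([
  [255,1.4,-5,0.4,0,0,-0.1],
  [255,1.4,-10,0.4,0,0,-0.2],
  [255,1.4,-10,0.4,0,0,-0.3],
  [255,1.4,-10,0.4,0,0,-0.4],
  [255,1.4,-10,0.4,0,0,-0.444],
  [255,1.4,-10,0.4,0,0,-0.444],
  [255,1.4,-10,0.4,0,0,-0.444],
])

```text
t: 26.4
tcp_pos: [0.5631, -0.0098, 0.2455]
tool_rot: [0.994, 0.11, -0.001, -0.0]
force: [0.4, 0.6, -2.0]
finger_gap: 0.199
```

Run:
```python
from h import *
goal(.5625,-.0115,.165,12.5)
S,_=grab("side","s13");print(shaft(S,range(126,156,3)))
```

```text
t26.40 tcp [ 0.5631 -0.0098  0.2455] psi 12.6 F [ 0.4  0.6 -2. ] gap 0.199 -> shift [-0.09  0.16  8.05] turn [-0.001  0.002  0.003]
[243.38 243.7  243.59 243.57 243.97 243.61 243.49 243.62 244.49 243.39]
```

drive_tool([
  [255,-0.1,0.16,3,0,0,0],
  [255,-0.1,0.16,6,0,0,0],
  [255,-0.1,0.16,8,0,0,0],
  [255,-0.1,0.16,8,0,0,0],
  [255,-0.1,0.16,8.4,0,0,0],
  [255,-0.1,0.16,8.8,0,0,0],
  [255,-0.1,0.16,9.2,0,0,0],
  [255,-0.1,0.16,9.5,0,0,0],
  [255,-0.1,0.16,9.8,0,0,0],
  [255,-0.1,0.16,9.8,0,0,0],
])

```text
t: 27.45
tcp_pos: [0.5631, -0.0123, 0.1488]
tool_rot: [0.994, 0.11, 0.0, -0.0]
force: [-0.7, 1.4, 3.0]
finger_gap: 0.199
```

drive_tool([
  [255,0,0,0.2,0,0,0.05],
  [255,0,0,0.2,0,0,0.1],
  [255,0,0,0.2,0,0,0.15],
  [255,0,0,0.2,0,0,0.05],
  [255,0,0,0.2,0,0,-0.05],
  [255,0,0,0.2,0,0,-0.12],
  [255,0,0,0.2,0,0,0],
])

```text
t: 28.15
tcp_pos: [0.5627, -0.0119, 0.1461]
tool_rot: [0.994, 0.109, -0.0, -0.001]
force: [-0.2, 2.9, -1.0]
finger_gap: 0.2
```

Run:
```python
from h import *
goal(.5625,-.0115,.1346,12.5);print(manip.sense()["ft_torque"])
```

```text
t28.15 tcp [ 0.5627 -0.0119  0.1461] psi 12.5 F [-0.2  2.9 -1. ] gap 0.200 -> shift [-0.01 -0.05  1.15] turn [-0.001  0.     0.001]
[0.64429258 0.0250545  0.03284862]
```

drive_tool([
  [255,0,-0.05,0.3,0,0,0],
  [255,0,-0.05,0.6,0,0,0],
  [255,0,-0.05,0.9,0,0,0],
  [255,0,-0.05,1.1,0,0,0],
  [255,0,-0.05,1.1,0,0,0],
])

```text
t: 28.65
tcp_pos: [0.5626, -0.0118, 0.1348]
tool_rot: [0.994, 0.11, -0.0, -0.0]
force: [-0.9, 2.5, -3.0]
finger_gap: 0.2
```

drive_tool([
  [255,0,-0.06,0,0,0,0.14],
  [255,0.01,-0.08,0,0,0,0.28],
  [255,0.02,-0.1,0,0,0,0.42],
  [255,0.02,-0.1,0,0,0,0.42],
])

```text
t: 29.05
tcp_pos: [0.5626, -0.0107, 0.135]
tool_rot: [0.995, -0.099, -0.0, -0.0]
force: [-0.4, 3.3, -2.4]
finger_gap: 0.199
```

Run:
```python
from h import *
goal(.5644,-.0111,.1343,-12);s=manip.sense();print(s["ft_torque"],s["tau"][5])
```

```text
t29.05 tcp [ 0.5626 -0.0107  0.135 ] psi -11.4 F [-0.4  3.3 -2.4] gap 0.199 -> shift [0.19 0.   0.07] turn [-0.001  0.001  0.01 ]
[0.89960362 0.01827517 0.03448521] 0.4895934462547302
```

drive_tool([
  [255,0,-0.01,0,0,0,0.05],
  [255,0,-0.02,0,0,0,0.1],
  [255,0,-0.02,0,0,0,0.1],
])

```text
t: 29.35
tcp_pos: [0.5626, -0.0106, 0.135]
tool_rot: [0.989, -0.148, -0.0, -0.0]
force: [0.6, 4.1, -2.6]
finger_gap: 0.198
```

Run:
```python
from h import *
goal(.5644,-.0111,.1343,-12);s=manip.sense();print(s["ft_torque"],s["tau"][5])
```

```text
t29.35 tcp [ 0.5626 -0.0106  0.135 ] psi -17.0 F [ 0.6  4.1 -2.6] gap 0.198 -> shift [ 0.18 -0.    0.07] turn [-0.001  0.001 -0.087]
[0.95680541 0.0029172  0.07404314] 0.24388105608522892
```

drive_tool([
  [255,0,-0.01,0,0,0,0.04],
  [255,0,-0.01,0,0,0,0.08],
  [255,0,-0.01,0,0,0,0.08],
])

```text
t: 29.65
tcp_pos: [0.5627, -0.0105, 0.1351]
tool_rot: [0.982, -0.187, -0.0, -0.0]
force: [0.8, 4.4, -3.6]
finger_gap: 0.204
```

Run:
```python
from h import *
goal(.5644,-.0111,.1343,-12);s=manip.sense();print(s["ft_torque"],s["tau"][5])
```

```text
t29.65 tcp [ 0.5627 -0.0105  0.1351] psi -21.5 F [ 0.8  4.4 -3.6] gap 0.204 -> shift [ 0.18 -0.01  0.08] turn [-0.     0.001 -0.167]
[ 1.05052193 -0.02865829  0.14469554] 0.310883279889822
```

drive_tool([
  [255,0,-0.01,0,0,0,0.04],
  [255,0,-0.02,0,0,0,0.1],
  [255,0,-0.02,0,0,0,0.14],
  [255,0,-0.02,0,0,0,0.14],
])

```text
t: 30.05
tcp_pos: [0.5628, -0.0104, 0.1351]
tool_rot: [0.967, -0.255, -0.0, -0.0]
force: [0.4, 4.0, -3.4]
finger_gap: 0.195
```

Run:
```python
from h import *
goal(.5644,-.0111,.1343,-28);s=manip.sense();print(s["ft_torque"],s["tau"][5])
```

```text
t30.05 tcp [ 0.5628 -0.0104  0.1351] psi -29.6 F [ 0.4  4.  -3.4] gap 0.195 -> shift [ 0.17 -0.01  0.08] turn [-0.     0.001 -0.028]
[ 1.04591097 -0.03865281  0.1914274 ] 0.301479147747159
```

drive_tool([
  [0,0,0,0,0,0,0],
  [0,0,0,0,0,0,0],
  [0,0,0,0,0,0,0],
  [0,0,0,0,0,0,0],
])

```text
t: 30.45
tcp_pos: [0.5634, -0.0112, 0.1357]
tool_rot: [0.967, -0.257, 0.001, 0.0]
force: [1.4, 0.3, -0.1]
finger_gap: 0.864
```

Run:
```python
from h import *
from h import R as Rt
import pickle
goal(.5644,-.0111,.1343,-28)
im,c=grab("wrist","w14");pickle.dump(c,open("w14.pkl","wb"))
def rect(im,c,z,half=.06,s=3000):   # metric top view of plane z about socket, image right=+x, up=+y
    n=int(2*half*s);X,Y=np.meshgrid(np.arange(n),np.arange(n))
    T=np.linalg.inv(c["cam_to_world"]);P=np.stack([.5644+X/s-half,-.0111-(Y/s-half),np.full(X.shape,z)],-1)@T[:3,:3].T+T[:3,3]
    x=P[...,:2]/P[...,2:];r2=(x**2).sum(-1,keepdims=True);x=x*(1+c["k1"]*r2)
    u=(x*[c["mtx"][0,0],c["mtx"][1,1]]+c["mtx"][:2,2]).astype(np.float32)
    return cv2.remap(im,u[...,0],u[...,1],cv2.INTER_LINEAR)
# bar yaw: dark-red-brown mask in rectified top-face plane
for f in ["w10","w14"]:
    I=cv2.imread(f"pics/{f}.png");cc=pickle.load(open(f+".pkl","rb"))
    r=rect(I,cc,.161);m=((r[...,2]<150)&(r[...,2]>50)&(r[...,1]<95)&(r[...,2]>r[...,0]*1.5)).astype(np.uint8)
    m=cv2.morphologyEx(m,cv2.MORPH_OPEN,np.ones((9,9)));nn,l,st,ce=cv2.connectedComponentsWithStats(m)
    k=1+np.argmax(st[1:,4]);ys,xs=np.where(l==k);(cx,cy),(w,h),a=cv2.minAreaRect(np.stack([xs,ys],1).astype(np.float32))
    C2=np.cov(xs,-ys);ev,V=np.linalg.eigh(C2);print(f,"yaw",np.degrees(np.arctan2(V[1,1],V[0,1])),"size mm",w/3,h/3,a)
```

```text
t30.45 tcp [ 0.5634 -0.0112  0.1357] psi -29.7 F [ 1.4  0.3 -0.1] gap 0.864 -> shift [ 0.08 -0.06  0.14] turn [ 0.    -0.001 -0.03 ]
w10 yaw 154.29663181184102 size mm 78.27778625488281 34.22148640950521 26.245859146118164
w14 yaw 150.59807739544883 size mm 79.29258219401042 19.30270004272461 27.512001037597656
```

drive_tool([
  [255,0.1,0,0.1,0,0,0],
  [255,0.1,0,0.1,0,0,0],
  [255,0.1,0,0.1,0,0,0],
  [255,0.1,0,0.1,0,0,0],
  [255,0.1,0,0.1,0,0,0],
  [255,0.1,0,0.1,0,0,0],
  [255,0.1,0,0.1,0,0,0],
  [255,0.1,0,-0.7,0,0,0],
  [255,0.1,0,-1.5,0,0,0],
  [255,0.1,0,-2.5,0,0,0],
  [255,0.1,0,-5,0,0,0],
  [255,0.1,0,-8,0,0,0],
  [255,0.1,0,-11,0,0,0],
  [255,0.1,0,-11.6,0,0,0],
  [255,0.1,0,-11.6,0,0,0],
])

```text
t: 32.0
tcp_pos: [0.5643, -0.0114, 0.2533]
tool_rot: [0.966, -0.257, 0.002, 0.0]
force: [-0.2, -0.3, -1.9]
finger_gap: 0.196
```

Run:
```python
from h import *
S,_=grab("side","s15");print(shaft(S,range(126,156,3)))
goal(.527,-.106,.25,-13)
```

```text
[243.65 243.6  243.6  243.61 243.53 243.45 243.23 243.44 244.37   0.  ]
t32.05 tcp [ 0.5633 -0.0112  0.2517] psi -29.7 F [ 0.1 -0.4 -2.2] gap 0.201 -> shift [ 1.56 10.04  0.17] turn [ 0.    -0.    -0.292]
```

Go to the same viewpoint as before (psi −13) and compare the tab angle numerically with the earlier pictures.

drive_tool([
  [255,1.6,5,0.2,0,0,-0.1],
  [255,1.6,10,0.2,0,0,-0.2],
  [255,1.6,10,0.2,0,0,-0.29],
  [255,1.6,10,0.2,0,0,-0.29],
  [255,1.6,10,0.2,0,0,-0.29],
])

```text
t: 32.55
tcp_pos: [0.5274, -0.1054, 0.2481]
tool_rot: [0.993, -0.115, -0.001, -0.001]
force: [-0.0, 0.2, -2.2]
finger_gap: 0.199
```

Run:
```python
from h import *
import pickle
im,c=grab("wrist","w16");pickle.dump(c,open("w16.pkl","wb"))
goal(.488,-.2855,.25,-13)
def ring(f,r,z):
    I=cv2.cvtColor(cv2.imread(f"pics/{f}.png"),cv2.COLOR_BGR2GRAY);cc=pickle.load(open(f+".pkl","rb"))
    a=np.arange(-180,180,2);v=[]
    for t in np.radians(a):
        u=proj(cc,np.array([.5644+r*np.cos(t),-.0111+r*np.sin(t),z]));v.append(cv2.getRectSubPix(I,(1,1),tuple(map(float,u)))[0,0])
    return a,np.array(v,float)
for f in["w3","w4","w12","w16"]:
    tab=sum(ring(f,r,.056)[1] for r in(.0115,.013,.0145));a,st=ring(f,.0275,.06)
    i=np.argsort(tab)[:6];j=np.argsort(st)[:5]
    print(f,"tab",a[i],tab[i].astype(int),int(np.median(tab)),"stud",a[j],st[j].astype(int))
```

```text
t32.60 tcp [ 0.5278 -0.1051  0.2484] psi -13.2 F [ 0.  -0.3 -2.2] gap 0.203 -> shift [ 0.24 18.47 -0.18] turn [-0.001  0.002 -0.003]
w3 tab [84 82 86 80 88 78] [328 333 347 378 384 433] 697 stud [-120 -122 -118 -124 -116] [ 97 101 113 119 141]
w4 tab [84 82 86 80 88 78] [350 357 361 403 407 461] 708 stud [-120 -122 -118 -124 -116] [103 106 113 122 148]
w12 tab [-106 -104 -108 -102 -100 -110] [449 480 507 522 568 569] 754 stud [-122 -120 -118 -124 -126] [120 123 144 144 174]
w16 tab [-120 -122 -118 -124 -116 -126] [466 470 490 507 537 565] 753 stud [-120 -122 -124 -118 -126] [123 123 142 145 169]
```

The tab now reads -120° and the stud -121°, so the screw is at its stop. Now the holder.

drive_tool([
  [255,0.1,5,-0.2,0,0,0],
  [255,0.1,10,-0.2,0,0,0],
  [255,0.1,15,-0.2,0,0,0],
  [255,0.1,18.5,-0.2,0,0,0],
  [255,0.1,18.5,-0.2,0,0,0],
  [255,0.1,18.5,-0.2,0,0,0],
  [255,0.1,18.5,3,0,0,0],
  [255,0.1,18.5,7,0,0,0],
  [255,0.1,18.5,8.5,0,0,0],
  [255,0.1,18.5,8.5,0,0,0],
])

```text
t: 33.6
tcp_pos: [0.486, -0.2826, 0.1615]
tool_rot: [0.994, -0.113, -0.003, -0.002]
force: [-0.6, -0.0, -2.1]
finger_gap: 0.2
```

Run:
```python
from h import *
goal(.4861,-.2853,.154,-13)
c=C["side"];S,_=grab("side","s17")
h=cv2.cvtColor(S,cv2.COLOR_BGR2HSV)
print([np.round(proj(c,np.array([.488,-.2857,z])),1) for z in(.065,.09,.12)])
for y in range(118,140,2):
    xs=np.where((h[y,285:312,1]<90)&(h[y,285:312,2]>80))[0]+285;print(y,xs.min() if len(xs) else 0,xs.max() if len(xs) else 0,end=" | ")
```

```text
t33.60 tcp [ 0.486  -0.2826  0.1615] psi -13.0 F [-0.6 -0.  -2.1] gap 0.200 -> shift [0.08 0.27 0.75] turn [-0.004  0.006 -0.   ]
[array([294.9, 130.6]), array([295.4, 124. ]), array([296.1, 116. ])]
118 295 299 | 120 294 299 | 122 294 298 | 124 294 298 | 126 294 298 | 128 293 298 | 130 293 299 | 132 294 298 | 134 0 0 | 136 0 0 | 138 0 0 |
```

drive_tool([
  [255,0.05,0.2,0,0,0,0],
  [255,0.05,0.2,0.8,0,0,0],
  [255,0.05,0.2,1.4,0,0,0],
  [255,0.05,0.2,2.0,0,0,0],
  [255,0.05,0.2,2.5,0,0,0],
  [255,0.05,0.2,2.5,0,0,0],
])

```text
t: 34.25
tcp_pos: [0.4865, -0.288, 0.1384]
tool_rot: [0.993, -0.115, -0.001, -0.001]
force: [-0.4, 0.3, -1.0]
finger_gap: 0.199
```

drive_tool([
  [255,0.05,-0.1,0.7,0,0,0],
  [255,0.05,-0.1,1.4,0,0,0],
  [255,0.05,-0.1,2.0,0,0,0],
  [255,0.05,-0.1,2.5,0,0,0],
  [255,0.05,-0.1,2.7,0,0,0],
  [255,0.05,-0.1,2.7,0,0,0],
])

```text
t: 34.85
tcp_pos: [0.4876, -0.2874, 0.1118]
tool_rot: [0.993, -0.114, -0.0, -0.0]
force: [0.6, -0.1, -1.5]
finger_gap: 0.199
```

Tip is about 42 mm down. Lower to the bottom, release and retreat upwards.

drive_tool([
  [255,0,0,0.15,0,0,0],
  [255,0,0,0.25,0,0,0],
  [255,0,0,0.25,0,0,0],
  [0,0,0,0.25,0,0,0],
  [0,0,0,0.25,0,0,0],
  [0,0,0,0.25,0,0,0],
  [0,0,0,0.25,0,0,0],
  [0,0,0,0.25,0,0,0],
  [0,0,0,-3,0,0,0],
  [0,0,0,-7,0,0,0],
  [0,0,0,-11,0,0,0],
  [0,0,0,-14,0,0,0],
  [0,0,0,-14,0,0,0],
  [0,0,0,-14,0,0,0],
])

```text
t: 36.25
tcp_pos: [0.4878, -0.2875, 0.2528]
tool_rot: [0.993, -0.114, 0.001, 0.0]
force: [-0.5, 0.4, -0.9]
finger_gap: 0.998
```

Run:
```python
from h import *
import pickle
goal(.4876,-.2874,.25,-13)
W,c=grab("wrist","w18");pickle.dump(c,open("w18.pkl","wb"));S,_=grab("side","s18");T,_=grab("top","t18")
h=cv2.cvtColor(S,cv2.COLOR_BGR2HSV);s0=cv2.imread("pics/side0.png");cs=C["side"]
for z in (.06,.075,.09,.125):print(z,np.round(proj(cs,np.array([.488,-.2857,z])),1),end=" ")
print()
for y in range(118,134,2):
    for I in(s0,S):
        hh=cv2.cvtColor(I,cv2.COLOR_BGR2HSV);xs=np.where((hh[y,285:312,1]<90)&(hh[y,285:312,2]>80))[0]+285;print(y,(xs.min(),xs.max()) if len(xs) else 0,end="  ")
    print()
# bar extent in side view: dark-brown pixels above holder
for I in(s0,S):
    hh=cv2.cvtColor(I,cv2.COLOR_BGR2HSV)[95:125,270:325];m=((hh[...,2]<115)&(hh[...,1]>100)).astype(np.uint8)
    n,l,st,ce=cv2.connectedComponentsWithStats(m);k=1+np.argmax(st[1:,4]);print("bar",st[k]+[270,95,0,0,0],ce[k]+[270,95])
# jar on plate: difference of side crops now and after placing
a=cv2.imread("pics/s2.png")[215:325,180:290].astype(int);d=np.abs(a-S[215:325,180:290]).max(-1);print("jar/plate diff px>40:",(d>40).sum())
t0=cv2.imread("pics/top0.png").astype(int);d=np.abs(t0-T).max(-1)
for n,b in[("cup",(85,115,325,365)),("bowl",(80,122,182,226)),("tray",(128,230,233,340)),("spoon",(225,262,365,395))]:print(n,(d[b[0]:b[1],b[2]:b[3]]>60).sum())
```

```text
t36.25 tcp [ 0.4878 -0.2875  0.2528] psi -13.1 F [-0.5  0.4 -0.9] gap 0.998 -> shift [-0.02 -0.    0.28] turn [ 0.001 -0.001 -0.002]
0.06 [294.8 131.8] 0.075 [295.1 128. ] 0.09 [295.4 124. ] 0.125 [296.2 114.7] 
118 0  118 0  
120 0  120 (np.int64(295), np.int64(297))  
122 0  122 (np.int64(295), np.int64(297))  
124 0  124 (np.int64(295), np.int64(297))  
126 (np.int64(295), np.int64(297))  126 (np.int64(294), np.int64(297))  
128 (np.int64(294), np.int64(297))  128 (np.int64(294), np.int64(297))  
130 (np.int64(293), np.int64(298))  130 (np.int64(293), np.int64(298))  
132 (np.int64(293), np.int64(299))  132 (np.int64(292), np.int64(298))  
bar [295 116   4   9  26] [296.76923077 121.03846154]
bar [285 111  25  11 108] [296.90740741 116.27777778]
jar/plate diff px>40: 417
cup 0
bowl 0
tray 414
spoon 4
```

Run:
```python
from h import *
t0=cv2.imread("pics/top0.png")
for f in["top0","t18"]:
    T=cv2.imread(f"pics/{f}.png");hs=cv2.cvtColor(T,cv2.COLOR_BGR2HSV)
    red=(((hs[...,0]<6)|(hs[...,0]>174))&(hs[...,1]>180)&(hs[...,2]>120));wh=(hs[...,1]<70)&(hs[...,2]>130)
    o=[]
    for b in[(240,135,290,165),(250,190,285,222),(288,195,320,232),(135,180,205,245)]:
        ys,xs=np.where(wh[b[1]:b[3],b[0]:b[2]]);o.append((round(xs.mean()+b[0],1),round(ys.mean()+b[1],1),len(xs)))
    ys,xs=np.where(red[150:190,300:345]);o.append((round(xs.mean()+300,1),round(ys.mean()+150,1)));print(f,o)
for f in["s2","s18"]:
    S=cv2.imread(f"pics/{f}.png");g=S[250:300,215:260].copy()
    hs=cv2.cvtColor(g,cv2.COLOR_BGR2HSV);m=hs[...,2]<185;ys,xs=np.where(m);print(f,xs.mean()+215,ys.mean()+250,m.sum())
a=cv2.imread("pics/s2.png").astype(int);b=cv2.imread("pics/s18.png").astype(int);d=np.abs(a-b).max(-1)[215:325,180:290]>40
ys,xs=np.where(d);print("diff rows",np.percentile(ys+215,[0,50,95,100]))
s=manip.sense();print(s["t"],s["force"],np.abs(s["qd"]).max())
```

```text
top0 [(np.float64(265.4), np.float64(147.3), 294), (np.float64(267.6), np.float64(205.9), 302), (np.float64(303.8), np.float64(211.0), 129), (np.float64(170.9), np.float64(212.8), 2230), (np.float64(324.4), np.float64(169.6))]
t18 [(np.float64(264.3), np.float64(146.9), 285), (np.float64(267.6), np.float64(205.8), 304), (np.float64(303.9), np.float64(210.9), 128), (np.float64(170.8), np.float64(212.8), 2140), (np.float64(324.6), np.float64(169.9))]
s2 240.06642066420665 282.090405904059 542
s18 238.38283378746593 281.01089918256133 734
diff rows [215. 227. 235. 239.]
36.4 [-0.1215013  -0.01998258  0.63745753] 0.005739941098415988
```

```bash
python3 -c "
from station import manip
print(manip.sign_off())"
```

```text
the job is handed in; nothing more can be done
None
```

The job is handed in at about 36 s of the 72 s allowed. The jar stands on the 150 mm plate, the screw is at its stop, and the key is back in its holder.

- **Turning the screw:** I turned it clockwise with two releases and fresh grips, until the torque rose well above the screw's friction.
- **One check failed and was fixed:** after the first withdrawal the screw's tab was about 14° short of the stud. I think my small back-off had dragged the screw back with the bit wedged. I put the key in again, tightened to the stop and withdrew without backing off.
- **Last checks:**
  - The tab is at -120° and the stud at -121°.
  - The key stands upright at its original depth, let go.
  - The tray items and plate are within about 1 px of where they started. The cup and bowl are unchanged, and the spoon differs by only a few pixels.
  - The jar is still in the middle of the plate, and the open gripper is well clear of the key.
- **Not explained:** the bar turned about 28° past the stop direction, more than the 11° of stated play. I could not tell whether that is contact give or the key leaning.

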